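Show the bench camera the dot under a reagent bottle

TASK

Pick up the inspection mirror by its blue handle and use it to show the bench camera the green dot under the base of the bottle it is set up for (it may stand before either place of the stand): put the middle of the glass straight below the dot and in the middle of the camera's view, and angle the glass so that the camera's line of sight is turned straight up onto the dot. Finish while still holding the mirror there, steady and clear of everything; do not touch the camera or move the bottles, the jar or the crate.

Things in the scene. Friction and masses are not known exactly. Their poses are not given: they have to be found in the camera images.
- mirror: rigid inspection mirror, 110 g, loose, face-up in its rest: head 62 (x) by 48 (y) mm, 5 mm thick, thin steel rod, square blue handle 14 x 14 mm, 110 mm long. Origin: middle of the glass face; z out of the glass (up at the start), x from handle to head. The handle lies at x = -80 to -190 mm, its axis 2.5 mm below the glass face
- mirror_grip (a point): middle of the blue handle, on its axis (135 mm from the middle of the glass); axes as mirror. 43 mm above the table at the start
- rest: white instrument rest, fixed, 124 x 50 mm, left or right on the table. Origin on the table below the middle of the handle, x along the handle to the head. Two uprights 6 mm thick, 47 mm to either side of the origin, hold the handle in notches reaching 9 mm up its sides; between them the rest is 6 mm high. The mirror lifts straight up
- stand: bottle stand, fixed: foot 150 x 190 x 10 mm, 30 mm square column in the middle, shelf 104 (x) by 280 (y) mm, underside 199, top 205 mm up, railed. Origin under its middle. A bottle stands over each 50 mm view hole at y = +85 and -85 mm. Below the shelf only the column is in the way: bring the mirror in from the outer end of the place, handle sticking out beyond that end
- camera: white bench camera with black lens on a mast with a round 84 mm foot, fixed, 290 mm high, on the robot's side of the stand before one of its two places. Seen from above it looks along its own +x (also the stand's +x), through the middle of that place; its head slants 30 degrees below level. Origin on the table straight below the lens's front face; the mast stands 43 mm behind it. z up
- lens (a point): middle of the lens's front face, 235 mm above the table. x is the line of sight, 30 degrees below level; y level, to the left of it; z square to both. The line of sight meets the vertical below the dot 165 to 205 mm ahead of the lens (measured level), so 117 to 140 mm above the table; a glass there tipped 30 degrees from face-up towards the lens turns it straight up
- amber_bottle: full amber reagent bottle with black cap, loose, 72 mm diameter, 156 mm high, 0.6 kg, on one of the stand's places. Origin at the middle of its base
- white_bottle: full white reagent bottle with blue cap, of the same size and mass, on the other place. Origin at the middle of its base
- amber_bottle_dot (a point): green dot, 18 mm diameter, at the middle of the underside of the amber bottle's base, 205 mm above the table
- white_bottle_dot (a point): green dot, 18 mm diameter, at the middle of the underside of the white bottle's base, 205 mm above the table
- jar: capped sample jar, loose, 57 mm diameter, 66 mm high, before the stand's other place (where the camera is not). Origin at the middle of its base. To be left alone
- crate: blue crate 100 x 130 mm with capped vials, 59 mm high over all, loose, on the side of the table where the rest is not. Origin under its middle. To be left alone
Things that resemble listed ones, but are neither listed nor needed, are in the scene too. What is shaped like the amber_bottle but purple or red is not meant.

How it is judged:
By the outcome, as a careful person would: the job done as asked, in the order asked, and still so for the second after the job is handed in, while the arm keeps its last pose, push and grip.
It also fails if it takes over 58 s, if anything falls off the work surface, if the arm or the gripper's body presses on something with over 40 N, if the wrist force passes 120 N, or if a joint passes its speed limit or range.

ROBOT

A 7-joint arm with a two-finger parallel gripper is mounted at the origin on the work surface. World frame = base frame: x ahead of the robot, y to its left, z up, the work surface at z = 0. Lengths are in m, angles in rad, forces in N, time in s.
With the tool pointing down it reaches from about 0.4 to 0.9 m from the base axis. Payload 5.6 kg.
Tool frame: the origin (TCP) lies midway between the tips of the shut fingers; the grasp point (between the pads) lies 19 mm behind it (robot.tcp_to_grasp is the distance from the TCP to the grasp point, in m); z points along the fingers, y is the line along which they close (so a half turn about z gives the same grasp; the last joint's range is limited). The gripper opens to 92 mm and grips with 3 to 60 N. Pads are 20 mm wide; open, the fingers measure 128 mm over their backs; the gripper's body (75 mm by 189 mm) begins 69 mm behind the grasp point.
Start: joints at [1.233, 0.468, -0.012, 1.603, 0.006, 1.071, -0.056], TCP at [0.189, -0.622, 0.215] pointing down, gripper open.
Joint ranges: [-2.53, 2.53], [-0.31, 2.02], [-1.57, 1.55], [0.28, 2.44], [-1.29, 4.43], [0.15, 1.84], [-2.92, 2.92]. Speed limits (rad/s): [2.57, 2.57, 3.14, 3.14, 3.14, 3.14, 3.14].

INTERFACE

Orientations are given as a rotation vector (axis times angle).
In Python, from station import robot gives the robot as it stands.
- The arm moves only by the shell command python3 -m inch 'ROWS' [FORCE]. ROWS is a JSON object of lists of equal length, an entry for each row: "fingers": the opening, from 0 (shut) to 1 (fully open); "offset": the shift along the tool's x, y, z in mm, a list of three; "spin": the turn about the tool's z in rad. A call has 1 to 12 rows; each row shifts and turns the commanded pose from where the row before left it, along the tool's axes as they then stand; what a row does not reach is not made up. A row lasts 1/12 s, in which the tool goes at most 41.7 mm and 7.16 degrees, less where a joint would pass 70% of its speed; a pose out of reach is approached as far as the arm can. A call with a gripper value outside its range is refused whole. The fingers move at their own pace and stop on an object; FORCE is the grip in N (left out, the last holds). Time passes only in rows, so rows that do not move let the fingers close. It gives the time, the measured TCP pose, the force, the opening and the grip force at its end, in the units of the state.
- robot.read_state(): the state, without advancing time (a new reading comes with each control period).
- robot.get_image(name): name is "scene" or "top" or "wrist"; returns a dict with "frame" (480x640x3 uint8, red, green, blue), "fx", "fy", "cx", "cy" (pixels), "D" ([k1, k2, p1, p2, k3] as OpenCV has them; the pictures are not rectified), "position" and "orientation" of the camera in the world. Camera axes: x right, y up, looking along -z (the intrinsics and any distortion apply to the point x, -y, -z); pixel columns grow to the right and rows downward; lengths in m; the calibration is good to about 2 mm. A picture is of the moment at which its call begins. There is no depth.
- robot.finish_job(): hands the job in; it is judged then, once.
The state is a dict: "time": time; "joints": joint angles; "dq": joint speeds; "effort": joint torques, N m; "tcp_pos": TCP position; "eef_rot": TCP orientation; "wrist_force": force on the tool from outside, world axes, zero at the start; "torque": the same for the moment, N m; "width": finger opening in m; "gripper_force": force on a finger pad.
Only numpy, scipy, OpenCV 4.12 (cv2) and the standard library are available. Lean on these libraries where they do the work, as an engineer would, in place of code of your own. Each camera call takes 0.05 s, during which the arm holds its last target. There are 200 camera calls.

## Working session

There is one attempt and no reset: what is moved stays moved. The work goes in short steps, Python scripts to look and compute and a shell command to move; the robot and the scene stay as the last step left them, time stands still between calls to the robot, and variables do not carry over. Pictures are saved under pics/ and viewed, at most 10 in all, crops included, and the job is handed in when it is done.

```bash
mkdir -p pics; ls
cat > h.py <<'E'
import numpy as np, cv2, pickle
from scipy.spatial.transform import Rotation as R
from station import robot
def grab(n,f):
    im=robot.get_image(n); pickle.dump(im,open(f'{f}.pkl','wb')); cv2.imwrite(f'pics/{f}.png',im['frame'][:,:,::-1]); return im
def load(f): return pickle.load(open(f'{f}.pkl','rb'))
def rot(o):
    o=np.array(o,float)
    return o if o.shape==(3,3) else R.from_rotvec(o).as_matrix() if o.size==3 else R.from_quat(o).as_matrix()
def K(im): return np.array([[im['fx'],0,im['cx']],[0,im['fy'],im['cy']],[0,0,1]])
def ray(im,uv):
    p=cv2.undistortPoints(np.array(uv,float).reshape(-1,1,2),K(im),np.array(im['D'],float))[:,0]
    d=np.c_[p[:,0],-p[:,1],-np.ones(len(p))]@rot(im['orientation']).T
    return np.array(im['position']),d/np.linalg.norm(d,axis=1)[:,None]
def plane(im,uv,z):
    o,d=ray(im,uv); return o+d*((z-o[2])/d[:,2])[:,None]
def proj(im,X):
    c=(np.array(X,float).reshape(-1,3)-im['position'])@rot(im['orientation']); c=c*[1,-1,-1]
    return cv2.projectPoints(c,np.zeros(3),np.zeros(3),K(im),np.array(im['D'],float))[0][:,0]
def tri(views):
    A=0;b=0
    for im,uv in views:
        o,d=ray(im,[uv]);P=np.eye(3)-np.outer(d[0],d[0]);A=A+P;b=b+P@o
    return np.linalg.solve(A,b)
E
python3 - <<'E'
from h import *
for n in ['scene','top','wrist']:
    im=grab(n,n+'0'); print(n,im['position'],im['orientation'],im['fx'],im['D'])
s=robot.read_state();print(s)
a=np.hstack([cv2.imread('pics/scene0.png')]);
E
```

```text
pics
scene [ 1.41119049 -0.27471566  0.95273468] [0.708727   0.54869589 1.17910564] 586.1790102619523 [0.05084178 0.         0.         0.         0.        ]
top [ 0.39479369 -0.02657779  1.0412685 ] [ 0.17840345 -0.16204006 -1.50476959] 447.6212073219557 [-0.10452832  0.          0.          0.          0.        ]
wrist [ 0.25837049 -0.59979981  0.3841515 ] [-0.23059193  0.17196364 -1.26636586] 427.2093151451683 [-0.01447305  0.          0.          0.          0.        ]
{'time': 0.15, 'joints': array([ 1.23300497,  0.46818506, -0.01157462,  1.60335327,  0.00601391,
        1.071397  , -0.05631412]), 'dq': array([-0.00121244, -0.00105687, -0.00065968, -0.00350241, -0.00122511,
       -0.00084811,  0.00052982]), 'effort': array([ 5.50316472e-04, -5.20953369e+01, -1.24767990e-02, -2.43978721e+01,
       -5.66944038e-02,  1.52756448e-02,  1.24056955e-04]), 'tcp_pos': array([ 0.1886497 , -0.62158615,  0.2138769 ]), 'eef_rot': array([-3.10629383e+00, -4.61043463e-01,  4.96191803e-04]), 'wrist_force': array([ 0.49974671, -0.30909945, -0.19292877]), 'torque': array([-0.01438389,  0.01062005, -0.03305584]), 'gripper_force': 0.0, 'width': 0.09207975424129301}
```

View pics/scene0.png

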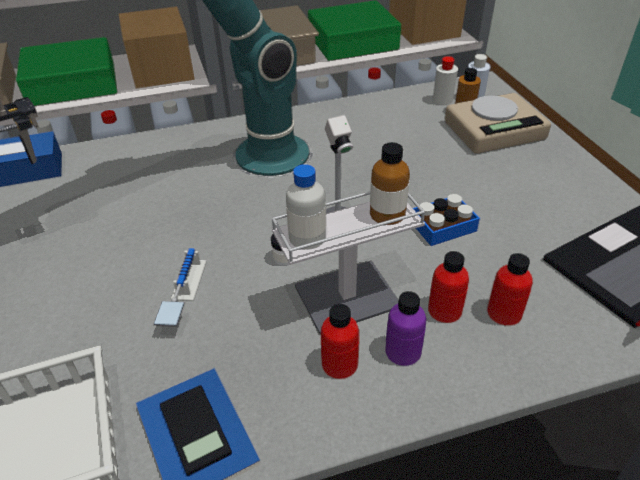

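View pics/top0.png

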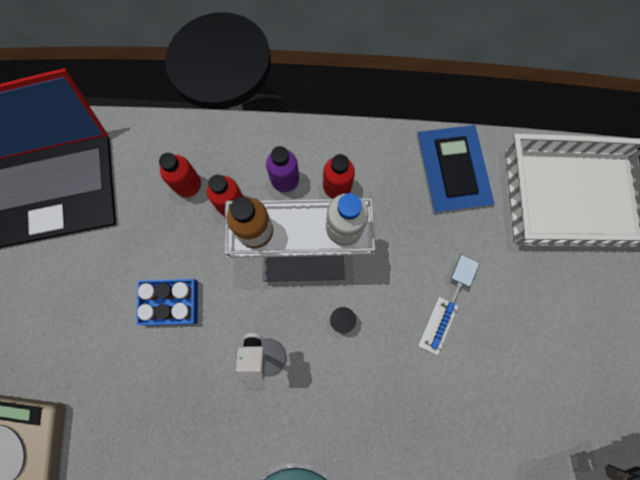

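Scene: amber bottle (390,185; top 248,222) with the white camera (340,130; top 250,360) in front of it. The white bottle is at (305,205; top 347,218) with the jar (top 343,320) before it. The mirror is in the white rest: blue handle (187,266; top 443,326), head (170,314; top 465,270). The red and purple bottles on the table are decoys. The amber one is meant, since the camera stands before its place.

Run:
```python
from h import *
S,T=load('scene0'),load('top0')
def blobs(im,lo,hi,box,amin=15):
    x0,y0,x1,y1=box; hsv=cv2.cvtColor(im['frame'],cv2.COLOR_RGB2HSV)
    m=cv2.inRange(hsv,lo,hi); k=np.zeros_like(m);k[y0:y1,x0:x1]=m[y0:y1,x0:x1]
    k=cv2.morphologyEx(k,cv2.MORPH_CLOSE,np.ones((5,5)))
    n,l,s,c=cv2.connectedComponentsWithStats(k)
    return sorted([(int(s[i,4]),c[i].round(1),s[i,:4].tolist(),np.argwhere(l==i)[:,::-1]) for i in range(1,n) if s[i,4]>amin],key=lambda a:-a[0])
blue=((105,120,60),(125,255,255)); dark=((0,0,0),(180,255,50))
hT=blobs(T,*blue,(415,295,465,355))[0];hS=blobs(S,*blue,(170,240,205,290))[0]
gT=blobs(T,(85,20,130),(115,120,255),(445,250,490,292))[0]; gS=blobs(S,(85,20,130),(115,120,255),(150,295,190,330))[0]
for n,a,b in [('handle',hT,hS),('glass',gT,gS)]:
    rT=cv2.minAreaRect(a[3].astype(np.float32));rS=cv2.minAreaRect(b[3].astype(np.float32))
    print(n,rT,rS,'tri',tri([(T,rT[0]),(S,rS[0])]).round(4),'plane.047',plane(T,[rT[0]],.047).round(4),plane(S,[rS[0]],.047).round(4))
# caps
for n,box,boxS,c in [('ambercap',(228,195,258,222),(380,143,405,170),dark),('whitecap',(336,192,366,220),(290,165,318,188),blue)]:
    a=blobs(T,*c,box)[0];b=blobs(S,*c,boxS)[0];print(n,a[:3],b[:3],tri([(T,a[1]),(S,b[1])]).round(4))
for n,box,boxS in [('r1',(158,150,182,172),(506,254,532,275)),('r2',(206,174,230,193),(442,252,470,275)),('p',(268,146,295,166),(395,292,424,318)),('r3',(330,154,352,176),(326,304,354,330))]:
    a=blobs(T,*dark,box)[0];b=blobs(S,*dark,boxS)[0];print(n,a[1],b[1],tri([(T,a[1]),(S,b[1])]).round(4))
a=blobs(T,*dark,(328,305,360,336))[0];print('jar',a[1],plane(T,[a[1]],.066).round(3))
# stand foot dark rect, camera
a=blobs(T,*dark,(240,334,266,352),5);print('lens',[q[:3] for q in a])
print('camfoot/head px->',plane(T,[[250,361]],.26).round(3))
a=blobs(T,*blue,(130,275,205,330))[0];print('crate',plane(T,[a[1]],.04).round(3))
big=cv2.resize(T['frame'][180:390,210:400],None,fx=3,fy=2.8,interpolation=cv2.INTER_CUBIC)
b2=cv2.resize(S['frame'][100:320,230:470],(640*600//640,588),interpolation=cv2.INTER_CUBIC)
cv2.imwrite('pics/cT.png',cv2.resize(T['frame'][180:390,210:400],(724,600*4//3*3//4),interpolation=cv2.INTER_CUBIC)[:,:,::-1]) if 0 else None
cv2.imwrite('pics/cS.png',cv2.resize(S['frame'][110:320,240:460],None,fx=2.8,fy=2.8,interpolation=cv2.INTER_CUBIC)[:,:,::-1])
cv2.imwrite('pics/cT.png',cv2.resize(T['frame'][185:385,215:405],None,fx=3,fy=3,interpolation=cv2.INTER_CUBIC)[:,:,::-1])
```

```text
handle ((442.5939636230469, 324.8334655761719), (6.144068717956543, 48.63066101074219), 22.30620574951172) ((185.6506805419922, 266.4315185546875), (6.905428409576416, 38.97470474243164), 20.556045532226562) tri [ 0.4332 -0.301   0.0427] plane.047 [[ 0.4329 -0.3005  0.047 ]] [[ 0.4381 -0.3004  0.047 ]]
glass ((465.1922912597656, 270.0384521484375), (20.692310333251953, 26.230772018432617), 22.61986541748047) ((168.35000610351562, 312.4499816894531), (21.819717407226562, 29.092954635620117), 18.434946060180664) tri [ 0.5584 -0.3521  0.0446] plane.047 [[ 0.5579 -0.3517  0.047 ]] [[ 0.5607 -0.3517  0.047 ]]
ambercap (244, array([245.2, 208.4]), [233, 197, 22, 25]) (375, array([391.6, 153. ]), [382, 143, 21, 21]) [0.5886 0.1038 0.35  ]
whitecap (478, array([349.3, 205.7]), [338, 193, 24, 26]) (427, array([303.9, 175.4]), [293, 165, 22, 23]) [ 0.6023 -0.0649  0.35  ]
r1 [168.7 162.2] [517.9 263.7] [0.7408 0.3185 0.1427]
r2 [218.6 183.2] [453.4 261.5] [0.6978 0.2029 0.1448]
p [279.9 156. ] [408.5 302.9] [0.7674 0.0776 0.1425]
r3 [339.7 163.7] [339.4 315.2] [ 0.7564 -0.0519  0.1439]
jar [346.9 318.6] [[ 0.435 -0.087  0.066]]
lens [(121, array([252. , 341.9]), [244, 338, 17, 8])]
camfoot/head px-> [[0.345 0.086 0.26 ]]
crate [[0.445 0.305 0.04 ]]
```

View pics/cT.png

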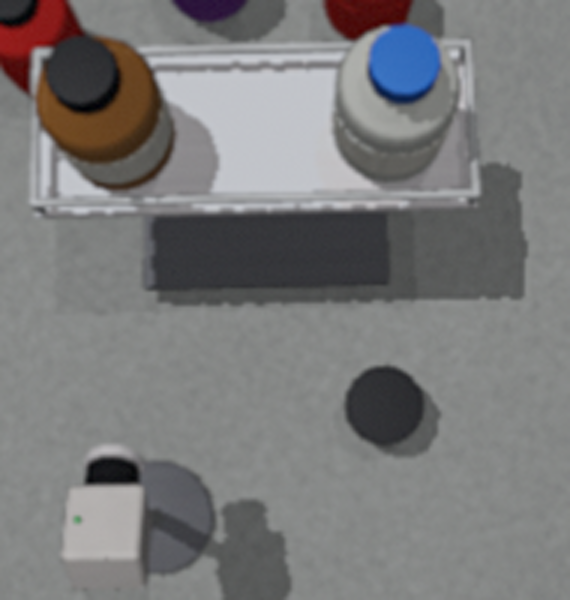

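View pics/cS.png

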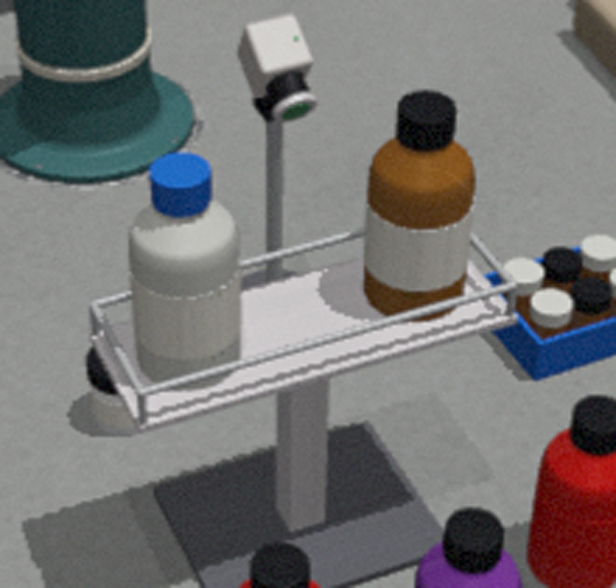

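```bash
cat >> h.py <<'E'
def to(target,yaw=None):
    s=robot.read_state(); M=rot(s['eef_rot']); d=M.T@(np.array(target)-s['tcp_pos'])*1000
    y=np.arctan2(M[1,0],M[0,0]); print('t',round(s['time'],2),'tcp',s['tcp_pos'].round(4),'z',M[:,2].round(4),'yaw',round(np.degrees(y),2),'width',round(s['width'],4),'F',round(s['gripper_force'],1),s['wrist_force'].round(1))
    print('tool offset mm',d.round(1),'|',np.linalg.norm(d).round(1),'rows',np.ceil(np.linalg.norm(d)/41))
    if yaw is not None:
        e=np.radians(yaw)-y; e=(e+np.pi)%(2*np.pi)-np.pi
        print('spin about +tool z (down):',round(-e,4),'q7',s['joints'][6].round(3))
E
python3 - <<'E'
from h import *
T,S=load('top0'),load('scene0')
print('lens',tri([(T,(252.5,337)),(S,(345.3,147.5))]).round(4))
for z in [.205,.235]:
  print(z,plane(T,np.array([[32,45],[470,42],[477,208],[40,210]])/3+[215,185],z).round(4))
m=np.array([.1252,-.0511]);m/=np.linalg.norm(m);g=np.array([.4332,-.301])-.012*m
print('G',g); to([*g,.13],157.8)
E
```

```text
lens [0.3854 0.0881 0.2403]
0.205 [[ 0.6433  0.1686  0.205 ]
 [ 0.6619 -0.1167  0.205 ]
 [ 0.5524 -0.1247  0.205 ]
 [ 0.5346  0.1521  0.205 ]]
0.235 [[ 0.6344  0.1616  0.235 ]
 [ 0.6523 -0.1135  0.235 ]
 [ 0.5467 -0.1211  0.235 ]
 [ 0.5296  0.1456  0.235 ]]
G [ 0.42208976 -0.29646539]
t 0.15 tcp [ 0.1886 -0.6216  0.2139] z [-5.0e-04  1.2e-03 -1.0e+00] yaw 16.88 width 0.0921 F 0.0 [ 0.5 -0.3 -0.2]
tool offset mm [ 317.8 -243.2   84.2] | 408.9 rows 10.0
spin about +tool z (down): -2.4594 q7 -0.056
```

```bash
python3 -m inch '{"fingers":[1,1,1,1,1,1,1,1,1,1,1,1],"offset":[[26.5,-20.3,7],[26.5,-20.3,7],[26.5,-20.3,7],[26.5,-20.3,7],[26.5,-20.3,7],[26.5,-20.3,7],[26.5,-20.3,7],[26.5,-20.3,7],[26.5,-20.3,7],[26.5,-20.3,7],[26.5,-20.3,7],[26.5,-20.3,7]],"spin":[0,0,0,0,0,0,0,0,0,0,0,0]}' && python3 -m inch '{"fingers":[1,1,1,1,1,1,1,1,1,1,1,1],"offset":[[0,0,0],[0,0,0],[0,0,0],[0,0,0],[0,0,0],[0,0,0],[0,0,0],[0,0,0],[0,0,0],[0,0,0],[0,0,0],[0,0,0]],"spin":[-0.12,-0.12,-0.12,-0.12,-0.12,-0.12,-0.12,-0.12,-0.12,-0.12,-0.12,-0.12]}' && python3 -m inch '{"fingers":[1,1,1,1,1,1,1,1,1,1],"offset":[[0,0,0],[0,0,0],[0,0,0],[0,0,0],[0,0,0],[0,0,0],[0,0,0],[0,0,0],[0,0,0],[0,0,0]],"spin":[-0.12,-0.12,-0.12,-0.12,-0.12,-0.12,-0.12,-0.12,-0.06,0]}'
python3 - <<'E'
from h import *
grab('wrist','w1'); im=load('w1'); print(im['position'],rot(im['orientation'])[:,2]); to([.4221,-.2965,.13],157.8); print(robot.read_state()['joints'].round(3))
E
```

```text
time: 1.15
tcp_pos: [0.4229, -0.2951, 0.1302]
eef_rot: [3.108, 0.461, -0.0]
wrist_force: [0.6, -0.3, 0.0]
width: 0.0919
gripper_force: 0.0
time: 2.15
tcp_pos: [0.4222, -0.2965, 0.1304]
eef_rot: [-2.025, -2.402, 0.0]
wrist_force: [0.2, -0.2, 0.0]
width: 0.0917
gripper_force: 0.0
time: 2.98
tcp_pos: [0.4221, -0.2966, 0.1303]
eef_rot: [-0.602, -3.083, -0.001]
wrist_force: [-1.0, 0.4, -1.0]
width: 0.0921
gripper_force: 0.0
[ 0.3511244  -0.2683069   0.30075349] [-0.24581004  0.0994789   0.96419986]
t 3.03 tcp [ 0.4221 -0.2966  0.1304] z [-2.e-04  5.e-04 -1.e+00] yaw 157.72 width 0.0919 F 0.0 [ 0.4 -1.4  1.2]
tool offset mm [0.  0.1 0.4] | 0.4 rows 1.0
spin about +tool z (down): -0.0013 q7 1.392
[ 1.109  0.458 -0.691  1.966  0.384  0.851  1.392]
```

View pics/w1.png

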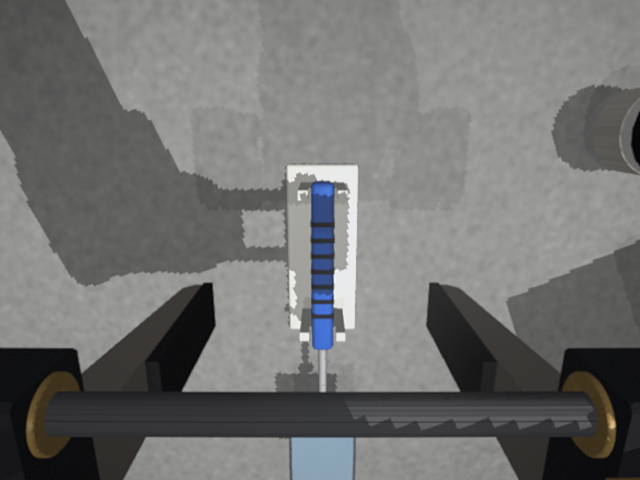

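The wrist view shows the handle running straight from (322,182) to (322,350), centred between the fingers at (200,300) and (440,300). I'll check its height and centre from two views, then descend.

Run:
```python
from h import *
im=load('w1'); T=load('top0')
b=cv2.inRange(cv2.cvtColor(im['frame'],cv2.COLOR_RGB2HSV),(105,120,60),(125,255,255)); b[:170]=0;b[355:]=0;b[:,:300]=0;b[:,345:]=0
p=np.argwhere(b)[:,::-1]; print(p.min(0),p.max(0))
P=plane(im,[[np.median(p[:40,0]),p[:,1].min()+3],[np.median(p[-40:,0]),p[:,1].max()]],.05);print(P,P.mean(0))
d=P[1]-P[0];print(np.degrees(np.arctan2(d[1],d[0])),np.linalg.norm(d))
print('tri',tri([(im,p.mean(0)),(T,(442.6,324.8))]))
to([.4221,-.2965,.024],157.8)
```

```text
[312 182] [333 348]
[[ 0.38281262 -0.28146536  0.05      ]
 [ 0.48263272 -0.31905561  0.05      ]] [ 0.43272267 -0.30026048  0.05      ]
-20.63536680685153 0.1066633962312108
tri [ 0.4324881  -0.30125014  0.0386147 ]
t 3.03 tcp [ 0.4221 -0.2966  0.1304] z [-2.e-04  5.e-04 -1.e+00] yaw 157.72 width 0.0919 F 0.0 [ 0.4 -1.4  1.2]
tool offset mm [ -0.    0.  106.4] | 106.4 rows 3.0
spin about +tool z (down): -0.0013 q7 1.392
```

```bash
python3 -m inch '{"fingers":[1,1,1,1,1,1],"offset":[[0,0,25],[0,0,25],[0,0,25],[0,0,20],[0,0,11.4],[0,0,0]],"spin":[-0.01,0,0,0,0,0]}' && python3 -m inch '{"fingers":[0,0,0,0,0,0,0,0,0,0,0,0],"offset":[[0,0,0],[0,0,0],[0,0,0],[0,0,0],[0,0,0],[0,0,0],[0,0,0],[0,0,0],[0,0,0],[0,0,0],[0,0,0],[0,0,0]],"spin":[0,0,0,0,0,0,0,0,0,0,0,0]}' 40 && python3 -m inch '{"fingers":[0,0,0,0,0,0],"offset":[[0,0,-10],[0,0,-20],[0,0,-20],[0,0,-20],[0,0,0],[0,0,0]],"spin":[0,0,0,0,0,0]}'
python3 -c "
from h import *
to([.4221,-.2965,.1],158)"
```

```text
time: 3.53
tcp_pos: [0.4209, -0.2955, 0.0221]
eef_rot: [-0.589, -3.082, -0.003]
wrist_force: [-0.9, 0.1, 0.2]
width: 0.0924
gripper_force: 0.0
time: 4.53
tcp_pos: [0.4224, -0.2965, 0.0241]
eef_rot: [-0.589, -3.086, -0.0]
wrist_force: [-0.2, 0.8, -0.1]
width: 0.0139
gripper_force: 0.1
time: 5.03
tcp_pos: [0.4227, -0.297, 0.0953]
eef_rot: [0.589, 3.084, -0.002]
wrist_force: [-0.6, -0.0, -1.6]
width: 0.0137
gripper_force: 40.0
t 5.03 tcp [ 0.4227 -0.297   0.0953] z [ 0.0015 -0.0018 -1.    ] yaw 158.39 width 0.0137 F 40.0 [-0.6 -0.  -1.6]
tool offset mm [ 0.8  0.3 -4.7] | 4.7 rows 1.0
spin about +tool z (down): 0.0068 q7 1.357
```

```bash
python3 -m inch '{"fingers":[0,0,0,0,0,0,0,0],"offset":[[-15,0,0],[-25,0,0],[-25,0,0],[-25,0,0],[0,0,10],[0,0,13],[0,0,0],[0,0,0]],"spin":[0,0,0,0,0,0,0,0]}' && python3 -m inch '{"fingers":[0,0,0,0,0,0,0,0,0,0,0,0],"offset":[[0,0,0],[0,0,0],[0,0,0],[0,0,0],[0,0,0],[0,0,0],[0,0,0],[0,0,0],[0,0,0],[0,0,0],[0,0,0],[0,0,0]],"spin":[0,0,0,0,0,0,0,0,0,0,0,0]}' 3
python3 - <<'E'
from h import *
to([.5,-.33,.1],158); grab('scene','s2'); grab('top','t2')
a=cv2.imread('pics/s2.png')[200:400,60:330];b=cv2.imread('pics/t2.png')[200:400,360:560]
cv2.imwrite('pics/c2.png',np.hstack([cv2.resize(a,(540,400)),cv2.resize(b,(260,260)) if 0 else np.vstack([cv2.resize(b,(260,260)),np.zeros((140,260,3),np.uint8)])]))
E
```

```text
time: 5.7
tcp_pos: [0.5037, -0.3286, 0.0691]
eef_rot: [-0.587, -3.081, -0.002]
wrist_force: [0.0, -1.1, -1.6]
width: 0.0138
gripper_force: 40.0
time: 6.7
tcp_pos: [0.506, -0.3297, 0.0712]
eef_rot: [-0.589, -3.086, 0.0]
wrist_force: [-0.9, 1.0, -0.2]
width: 0.014
gripper_force: 3.0
t 6.7 tcp [ 0.506  -0.3297  0.0712] z [-1.e-04 -0.e+00 -1.e+00] yaw 158.41 width 0.014 F 3.0 [-0.9  1.  -0.2]
tool offset mm [  5.5  -2.5 -28.8] | 29.5 rows 1.0
spin about +tool z (down): 0.0071 q7 1.322
```

View pics/c2.png

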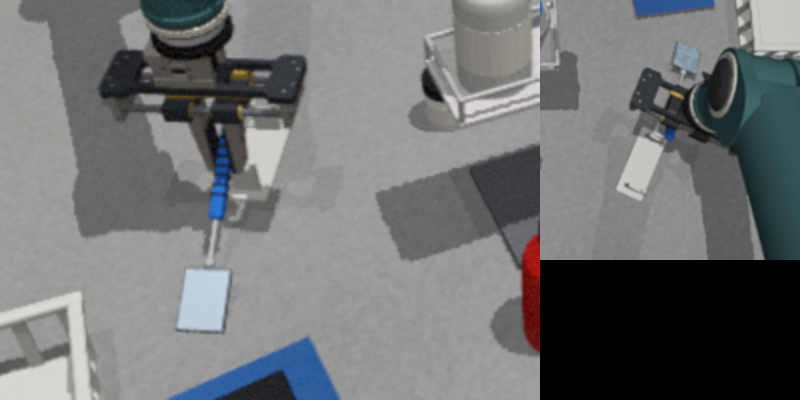

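The head is at crop (204,300) and looks foreshortened. I'll work out the pitch.

```bash
cat >> h.py <<'E'
def pred(G,yawm,pitch,c):  # mirror coords c (x,y,z) ; G grasp point on handle axis at mirror x=-.147,z=-.0025
    a=np.radians(yawm);p=np.radians(pitch)
    x=np.array([np.cos(a)*np.cos(p),np.sin(a)*np.cos(p),-np.sin(p)]);y=np.array([-np.sin(a),np.cos(a),0]);z=np.cross(x,y)
    c=np.array(c,float)+[.147,0,.0025]; return np.array(G)+c@np.array([x,y,z])
E
python3 - <<'E'
from h import *
S,T=load('s2'),load('t2')
def glass(im,box):
    x0,y0,x1,y1=box;h=cv2.cvtColor(im['frame'],cv2.COLOR_RGB2HSV);m=cv2.inRange(h,(85,20,130),(115,120,255));k=np.zeros_like(m);k[y0:y1,x0:x1]=m[y0:y1,x0:x1]
    n,l,s,c=cv2.connectedComponentsWithStats(k);i=1+s[1:,4].argmax();r=cv2.minAreaRect(np.argwhere(l==i)[:,::-1].astype(np.float32));return r
rS=glass(S,(140,325,185,375));rT=glass(T,(450,220,500,262));print(rS,rT,'tri',tri([(S,rS[0]),(T,rT[0])]))
G=[.506,-.3297,.0902]
for p in [0,10,20,25,30,35]:
    X=pred(G,-21.6,p,[0,0,0]);print(p,X.round(3),proj(S,X).round(1),proj(T,X).round(1))
E
```

```text
((161.31080627441406, 349.3648986816406), (23.2904109954834, 32.752140045166016), 8.972626686096191) ((472.6649169921875, 244.12884521484375), (22.236080169677734, 17.565488815307617), 23.96249008178711) tri [ 0.62558289 -0.37887099  0.01804948]
0 [ 0.643 -0.384  0.093] [[151.1 332.3]] [[485.6 229.8]]
10 [ 0.641 -0.383  0.067] [[154.2 340.2]] [[481.2 233.1]]
20 [ 0.635 -0.381  0.042] [[157.8 345.7]] [[476.5 237.9]]
25 [ 0.631 -0.379  0.03 ] [[159.7 347.5]] [[474.1 240.8]]
30 [ 0.626 -0.377  0.019] [[161.7 348.8]] [[471.6 244. ]]
35 [ 0.619 -0.375  0.008] [[163.7 349.5]] [[469.1 247.4]]
```

The mirror has drooped to about 30°, as planned with the head tip on the table. Next I clamp hard and lift.

```bash
python3 -m inch '{"fingers":[0,0,0,0,0,0,0,0,0,0,0],"offset":[[0,0,0],[0,0,0],[0,0,0],[0,0,0],[0,0,-20],[0,0,-30],[0,0,-35],[0,0,-35],[0,0,-30],[0,0,0],[0,0,0]],"spin":[0,0,0,0,0,0,0,0,0,0,0]}' 60
python3 - <<'E'
from h import *
S,T=load('scene0'),load('top0')
L=plane(S,[[345.3,147.5]],.235)[0];print('lens scene@.235',L)
# green lens disc / ring centroid
h=cv2.cvtColor(S['frame'],cv2.COLOR_RGB2HSV)[135:160,330:360]; m=cv2.inRange(h,(40,40,20),(95,255,200));p=np.argwhere(m)[:,::-1]+[330,135];print('green',len(p),p.mean(0),plane(S,[p.mean(0)],.235))
for D in [(.5886,.1038)]:
    print('proj dot->S,T',proj(S,[*D,.205]),proj(T,[*D,.205]))
# amber body silhouette in both views: midline at label height etc
for im,box in [(S,(360,140,420,240)),(T,(220,190,280,260))]:
    hsv=cv2.cvtColor(im['frame'],cv2.COLOR_RGB2HSV);x0,y0,x1,y1=box
    m=cv2.inRange(hsv,(5,120,40),(20,255,200))[y0:y1,x0:x1];q=np.argwhere(m)[:,::-1]+[x0,y0];print(q.min(0),q.max(0))
c=np.array([[.5886+.036*np.cos(t),.1038+.036*np.sin(t),z] for z in (.21,.3) for t in np.linspace(0,6.28,60)])
for im in (S,T): r=proj(im,c);print(r.min(0),r.max(0), r[:60].min(0),r[:60].max(0))
print('foot: cam mast foot ellipse center top ~',plane(T,np.array([[163,517]])/3+[215,185],0))
to([.506,-.33,.3],158)
E
```

```text
time: 7.72
tcp_pos: [0.5069, -0.3299, 0.2229]
eef_rot: [0.588, 3.083, -0.003]
wrist_force: [-0.1, -0.9, -1.6]
width: 0.0134
gripper_force: 60.0
lens scene@.235 [0.37778357 0.09145891 0.235     ]
green 48 [343.72916667 148.20833333] [[0.37929115 0.08727467 0.235     ]]
proj dot->S,T [[386.0160516 214.6440135]] [[255.92864107 228.93243536]]
[370 159] [408 223]
[227 198] [270 247]
[367.9238335  164.65845381] [408.12226505 224.5387689 ] [367.9238335  201.40455488] [404.48982657 224.5387689 ]
[227.7486036  196.04306318] [274.33203268 246.76292203] [236.89829575 210.24322948] [274.33203268 246.76292203]
foot: cam mast foot ellipse center top ~ [[0.3395226  0.07971874 0.        ]]
t 7.72 tcp [ 0.5069 -0.3299  0.2229] z [ 0.0027 -0.0024 -1.    ] yaw 158.41 width 0.0134 F 60.0 [-0.1 -0.9 -1.6]
tool offset mm [  0.5  -0.5 -77.1] | 77.1 rows 2.0
spin about +tool z (down): 0.0072 q7 1.431
```

```bash
python3 -m inch '{"fingers":[0,0,0,0,0,0,0,0,0,0],"offset":[[0,0,-15],[0,0,-30],[0,0,-35],[0,0,-35],[0,0,-35],[0,0,-35],[0,0,-35],[0,0,-25],[0,0,-10],[0,0,0]],"spin":[0,0,0,0,0,0,0,0,0,0]}' && python3 -m inch '{"fingers":[0,0,0,0,0,0,0,0,0,0,0,0],"offset":[[0,0,0],[0,0,0],[0,0,0],[0,0,0],[0,0,0],[0,0,0],[0,0,0],[0,0,0],[0,0,0],[0,0,0],[0,0,0],[0,0,0]],"spin":[0.06,0.12,0.12,0.12,0.12,0.12,0.12,0.12,0.12,0.12,0.12,0.12]}' && python3 -m inch '{"fingers":[0,0,0,0,0,0,0,0,0,0,0,0],"offset":[[0,0,0],[0,0,0],[0,0,0],[0,0,0],[0,0,0],[0,0,0],[0,0,0],[0,0,0],[0,0,0],[0,0,0],[0,0,0],[0,0,0]],"spin":[0.12,0.12,0.12,0.12,0.12,0.12,0.12,0.12,0.12,0.12,0.06,0.04]}'
python3 - <<'E'
from h import *
to([.5,.28,.478],4.5);print(robot.read_state()['joints'].round(2)); grab('scene','s3')
E
```

```text
time: 8.55
tcp_pos: [0.5067, -0.3297, 0.4767]
eef_rot: [0.588, 3.085, -0.001]
wrist_force: [0.5, -0.1, -1.7]
width: 0.0137
gripper_force: 60.0
time: 9.55
tcp_pos: [0.5052, -0.3297, 0.4723]
eef_rot: [-2.42, -1.995, 0.003]
wrist_force: [1.2, -0.2, -2.0]
width: 0.0136
gripper_force: 60.0
time: 10.55
tcp_pos: [0.5053, -0.3296, 0.4722]
eef_rot: [-3.136, -0.128, 0.008]
wrist_force: [0.0, -0.4, -1.3]
width: 0.0136
gripper_force: 60.0
t 10.55 tcp [ 0.5053 -0.3296  0.4722] z [-0.005   0.0027 -1.    ] yaw 4.66 width 0.0136 F 60.0 [ 0.  -0.4 -1.3]
tool offset mm [  44.2 -608.1   -4.1] | 609.7 rows 15.0
spin about +tool z (down): 0.0028 q7 -1.041
[ 0.77  0.28 -0.34  1.31  0.09  1.57 -1.04]
```

View pics/s3.png

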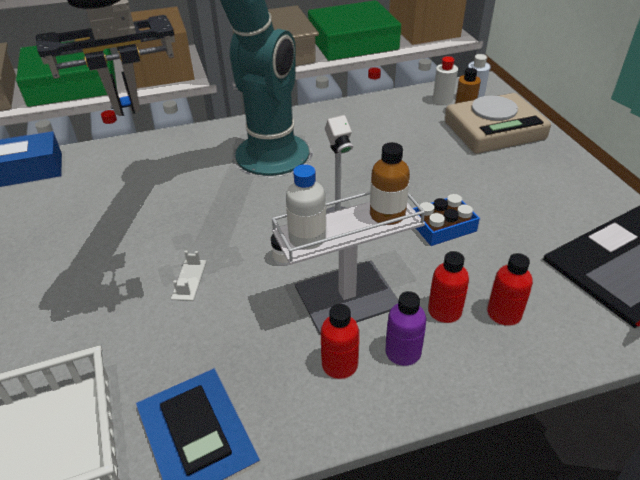

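The scene view shows the gripper at upper left (110,50) holding the handle (123,100), and everything else in place. Next is the carry across to the left.

```bash
python3 -m inch '{"fingers":[0,0,0,0,0,0,0,0,0,0,0,0],"offset":[[0,-15,0],[0,-25,0],[2,-36,0],[4,-38,0],[4,-38,0],[4,-38,0],[4,-38,0],[4,-38,0],[4,-38,0],[4,-38,0],[4,-38,0],[4,-38,0]],"spin":[0,0,0,0,0,0,0,0,0,0,0,0]}' && python3 -m inch '{"fingers":[0,0,0,0,0,0,0,0,0,0],"offset":[[4,-38,0],[4,-38,0],[2,-38,0],[0,-37,0],[0,-25,0],[0,-15,0],[0,-9,0],[0,0,0],[0,0,0],[0,0,0]],"spin":[0,0,0,0,0,0,0,0,0,0]}'
python3 - <<'E'
from h import *
to([.5,.28,.2],4.5);print(robot.read_state()['joints'].round(2))
E
```

```text
time: 11.6
tcp_pos: [0.507, 0.0926, 0.4748]
eef_rot: [3.138, 0.136, -0.003]
wrist_force: [0.5, 0.5, -0.8]
width: 0.0137
gripper_force: 60.0
time: 12.43
tcp_pos: [0.5019, 0.2888, 0.4758]
eef_rot: [3.138, 0.13, -0.0]
wrist_force: [-0.1, -0.0, -0.3]
width: 0.0133
gripper_force: 60.0
t 12.43 tcp [0.5019 0.2888 0.4758] z [-2.0e-04 -1.3e-03 -1.0e+00] yaw 4.76 width 0.0133 F 60.0 [-0.1 -0.  -0.3]
tool offset mm [ -2.6   8.2 275.8] | 275.9 rows 7.0
spin about +tool z (down): 0.0045 q7 -2.228
[-0.02  0.29 -0.75  1.35  0.2   1.58 -2.23]
```

```bash
python3 -m inch '{"fingers":[0,0,0,0,0,0,0,0,0,0,0],"offset":[[0,0,-0],[0,0,20],[0,0,32],[0,0,36],[0,0,36],[0,0,36],[0,0,36],[0,0,36],[0,0,26],[0,0,12],[0,0,0]],"spin":[0.004,0,0,0,0,0,0,0,0,0,0]}' && python3 -m inch '{"fingers":[0,0,0,0,0,0,0,0,0,0],"offset":[[15,0,0],[25,2,0],[33,2,0],[34,2,0],[34,2,0],[34,2,0],[25,2,0],[12,0,0],[0,0,0],[0,0,0]],"spin":[0,0,0,0,0,0,0,0,0,0]}'
python3 - <<'E'
from h import *
to([.7157,.1136,.19],4.5);print(robot.read_state()['joints'].round(2))
grab('scene','s4');grab('top','t4')
a=cv2.imread('pics/s4.png')[60:400,240:640];b=cv2.imread('pics/t4.png')[100:400,100:400];cv2.imwrite('pics/c4.png',np.hstack([cv2.resize(a,(447,380)),cv2.resize(b,(350,380))]))
E
```

```text
time: 13.35
tcp_pos: [0.5007, 0.2882, 0.2036]
eef_rot: [3.137, 0.124, -0.007]
wrist_force: [-0.1, 0.9, -1.8]
width: 0.0137
gripper_force: 60.0
time: 14.18
tcp_pos: [0.7145, 0.2953, 0.2077]
eef_rot: [-3.138, -0.125, -0.002]
wrist_force: [-0.5, 0.7, -0.9]
width: 0.0134
gripper_force: 60.0
t 14.18 tcp [0.7145 0.2953 0.2077] z [ 0.0013  0.0014 -1.    ] yaw 4.55 width 0.0134 F 60.0 [-0.5  0.7 -0.9]
tool offset mm [-13.3 181.2  17.4] | 182.5 rows 5.0
spin about +tool z (down): 0.0008 q7 -2.182
[-0.11  0.77 -0.59  1.22  0.42  1.27 -2.18]
```

View pics/c4.png

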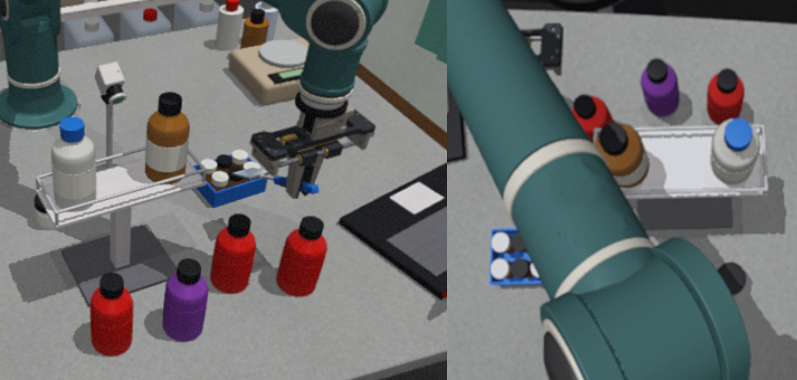

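The mirror hangs clear at the outer end: blue handle at (305,185), gripper above, decoy bottles below. Before moving in I'll check the forearm's clearance over the amber bottle.

Run:
```python
from h import *
S,T=load('s4'),load('t4')
for z in [.2,.3,.35,.4,.45,.5,.55,.6]: print(z,proj(S,[.7145,.295,z]).round(0),proj(T,[.7145,.295,z]).round(0))
from scipy.optimize import least_squares
J=np.array([[1.233,.468,-.0116,1.6034,.006,1.0714],[1.109,.458,-.691,1.966,.384,.851],[.77,.28,-.34,1.31,.09,1.57],[-.02,.29,-.75,1.35,.2,1.58],[-.11,.77,-.59,1.22,.42,1.27]])
P=np.array([[.1886,-.6216,.2139],[.4221,-.2966,.1304],[.5053,-.3296,.4722],[.5019,.2888,.4758],[.7145,.2953,.2077]])
def fk(q,p,sg):
    h,L1,L2,q0,e=p; s1,s3=sg
    A=R.from_euler('z',s1*q[0]+q0)*R.from_euler('y',q[1]); E=A.apply([0,0,L1])
    B=A*R.from_euler('z',s3*q[2])*R.from_euler('y',q[3]); W=E+B.apply([0,0,L2])
    return np.array([0,0,h])+W,np.array([0,0,h])+E
for sg in [(-1,-1),(-1,1)]:
    r=least_squares(lambda p:np.ravel([fk(q,p,sg)[0]-x for q,x in zip(J,P)]),[0,.4,.5,0,0]);print(sg,r.x.round(3),np.abs(r.fun).max())
    if np.abs(r.fun).max()<.05:
        for q in J[-1:]: print('W,E rel',fk(q,r.x,sg))
```

```text
0.2 [[505. 236.]] [[169. 164.]]
0.3 [[516. 194.]] [[151. 144.]]
0.35 [[522. 171.]] [[141. 132.]]
0.4 [[528. 146.]] [[130. 118.]]
0.45 [[535. 120.]] [[117. 103.]]
0.5 [[542.  92.]] [[102.  85.]]
0.55 [[550.  61.]] [[85. 65.]]
0.6 [[559.  28.]] [[66. 41.]]
(-1, -1) [-0.024  0.517  0.466 -0.05   0.   ] 0.008761127866936558
W,E rel (array([0.7165621 , 0.28653887, 0.20890292]), array([0.35951653, 0.0214907 , 0.34696193]))
(-1, 1) [-0.498  0.968  0.206  0.406  0.   ] 0.23583845565621883
```

```bash
python3 -m inch '{"fingers":[0,0,0,0],"offset":[[-5,0,7],[-5,0,10],[-3,0,0],[0,0,0]],"spin":[0,0,0,0]}'
python3 - <<'E'
from h import *
s=robot.read_state();G=s['tcp_pos']+[0,0,.019];S=grab('scene','s5')
f=cv2.imread('pics/s5.png')[150:270,400:560]; v=cv2.resize(f,None,fx=5,fy=5,interpolation=cv2.INTER_CUBIC)
for p,c in [(25,(0,0,255)),(30,(0,255,0)),(35,(255,0,0))]:
    q=[pred(G,184.55,p,x) for x in [(.031,.024,0),(.031,-.024,0),(-.031,-.024,0),(-.031,.024,0)]]
    u=((proj(S,q)-[400,150])*5).astype(np.int32);
    for k in u: cv2.circle(v,tuple(int(i) for i in k),4,c,-1)
    e=((proj(S,[pred(G,184.55,p,(-.19,0,0))])-[400,150])*5)[0];cv2.circle(v,tuple(int(i) for i in e),4,c,-1)
cv2.imwrite('pics/c5.png',v); to([.7157,.1136,.19],4.5)
E
```

```text
time: 14.62
tcp_pos: [0.6991, 0.2941, 0.1882]
eef_rot: [3.138, 0.129, -0.004]
wrist_force: [-0.4, 0.6, -1.9]
width: 0.0132
gripper_force: 60.0
t 14.67 tcp [0.7    0.2942 0.1889] z [-8.e-04 -6.e-04 -1.e+00] yaw 4.67 width 0.013 F 60.0 [ 0.8 -0.4 -1.1]
tool offset mm [  1.  181.3  -1. ] | 181.3 rows 5.0
spin about +tool z (down): 0.0029 q7 -2.199
```

View pics/c5.png

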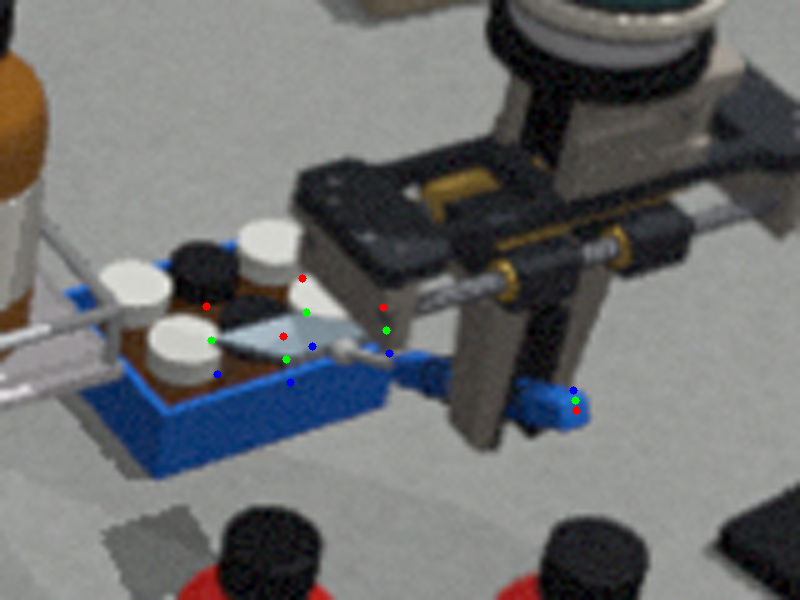

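The glass corners at (213,342) and (285,358) match the 30° prediction (green dots), so the pitch is right. Moving in.

```bash
python3 -m inch '{"fingers":[0,0,0,0,0,0,0,0,0,0,0,0],"offset":[[0,8,0],[0,16,0],[0,24,0],[0,28,0],[0,28,0],[0,28,0],[0,24,0],[0,16,0],[0,9,0],[0,0,10],[0,0,8],[0,0,0]],"spin":[0.003,0,0,0,0,0,0,0,0,0,0,0]}'
python3 - <<'E'
from h import *
to([.7157,.1136,.170],4.5);s=robot.read_state();G=s['tcp_pos']+[0,0,.019];print('glass',pred(G,180+4.5,30,[0,0,0]).round(4))
S=grab('scene','s6');T=grab('top','t6')
a=cv2.imread('pics/s6.png')[60:360,240:560];cv2.imwrite('pics/c6.png',cv2.resize(a,(640,600),interpolation=cv2.INTER_CUBIC))
E
```

```text
time: 15.67
tcp_pos: [0.7131, 0.1156, 0.1684]
eef_rot: [-3.138, -0.126, 0.006]
wrist_force: [-0.5, 0.7, -1.2]
width: 0.0133
gripper_force: 60.0
t 15.67 tcp [0.7131 0.1156 0.1684] z [-4.2e-03  6.0e-04 -1.0e+00] yaw 4.6 width 0.0133 F 60.0 [-0.5  0.7 -1.2]
tool offset mm [ 2.4  2.2 -1.6] | 3.7 rows 1.0
spin about +tool z (down): 0.0017 q7 -1.981
glass [0.585  0.1056 0.1161]
```

View pics/c6.png

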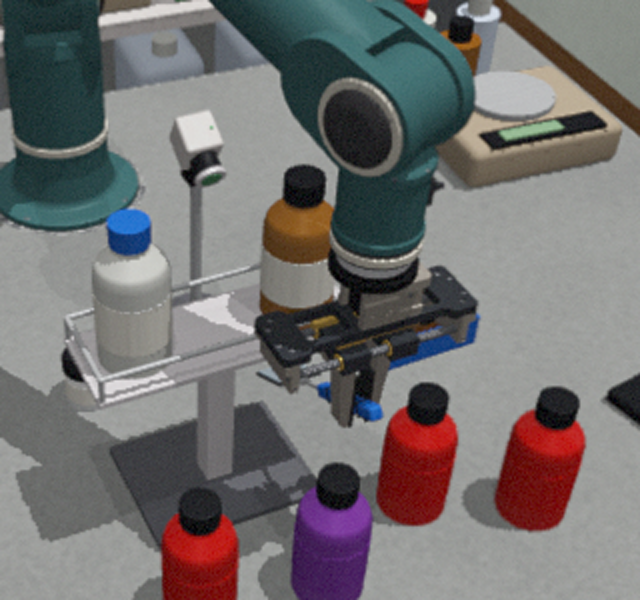

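The mirror is in place under the amber bottle: glass edge at (270,378), handle at (350,398). Bottles and camera are untouched. A small trim, then settle.

```bash
python3 -m inch '{"fingers":[0,0,0,0,0,0,0,0,0,0,0,0],"offset":[[1.5,1.5,-1],[0,0,0],[0,0,0],[0,0,0],[0,0,0],[0,0,0],[0,0,0],[0,0,0],[0,0,0],[0,0,0],[0,0,0],[0,0,0]],"spin":[0,0,0,0,0,0,0,0,0,0,0,0]}'
python3 - <<'E'
from h import *
s=robot.read_state();G=s['tcp_pos']+[0,0,.019];g=pred(G,180+4.5,30,[0,0,0]);print('glass',g.round(4),rot(s['eef_rot'])[:,2].round(4))
# two-view re-check of dot axis & glass appearance in the scene view
S=load('s6'); a=load('scene0')
d=np.abs(S['frame'].astype(int)-a['frame']).sum(2); print('white bottle diff',d[165:235,290:325].mean(),'amber',d[145:210,372:388].mean(),'cam',d[115:150,325:355].mean())
for p in (25,30,35): print(p,proj(S,[pred([.7131,.1156,.1874],184.5,p,x) for x in [(.031,.024,0),(.031,-.024,0),(-.031,-.024,0)]]).round(0).tolist(),'crop px =(u-240)*2,(v-60)*2')
E
```

```text
time: 16.77
tcp_pos: [0.7166, 0.1124, 0.1721]
eef_rot: [3.139, 0.122, -0.0]
wrist_force: [0.0, -0.2, -0.7]
width: 0.0136
gripper_force: 60.0
glass [0.5884 0.1023 0.1198] [-0.e+00 -1.e-04 -1.e+00]
white bottle diff 31.626122448979594 amber 23.389423076923077 cam 32.24
25 [[366.0, 240.0], [387.0, 234.0], [400.0, 241.0]] crop px =(u-240)*2,(v-60)*2
30 [[368.0, 247.0], [388.0, 241.0], [401.0, 246.0]] crop px =(u-240)*2,(v-60)*2
35 [[369.0, 254.0], [389.0, 248.0], [402.0, 250.0]] crop px =(u-240)*2,(v-60)*2
```

```bash
python3 -m inch '{"fingers":[0,0,0,0,0,0,0,0,0,0,0,0],"offset":[[-1.2,-1.5,2.2],[0,0,0],[0,0,0],[0,0,0],[0,0,0],[0,0,0],[0,0,0],[0,0,0],[0,0,0],[0,0,0],[0,0,0],[0,0,0]],"spin":[0,0,0,0,0,0,0,0,0,0,0,0]}'
python3 - <<'E'
from h import *
s=robot.read_state();print(pred(s['tcp_pos']+[0,0,.019],184.5,30,[0,0,0]).round(4),np.abs(s['dq']).max())
print(robot.finish_job())
E
```

```text
time: 17.77
tcp_pos: [0.7152, 0.1139, 0.1699]
eef_rot: [3.139, 0.122, -0.0]
wrist_force: [-0.5, -0.5, -1.3]
width: 0.0137
gripper_force: 60.0
[0.5871 0.1038 0.1176] 0.0015179701557530218
the job is handed in; nothing more can be done
None
```

I handed the job in at 17.8 s, holding the mirror steady by its handle under the amber bottle's dot. By my measurements the glass is tipped 30° towards the lens and centred to a few mm; no result came back. The handle points out behind the stand, not past the outer end as you asked, because the moves cannot tilt the tool.

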